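# Drag the umbrella stand's drip tray home by its far lip and clamp it

### The arm

A 6-joint arm with a two-finger parallel gripper is mounted at the origin on the work surface. World frame = base frame: x ahead of the robot, y to its left, z up, the work surface at z = 0. Lengths are in m, angles in rad, forces in N, time in s.
With the tool pointing down it reaches from about 0.325 to 0.775 m from the base axis. Payload 9.3 kg.
Tool frame: the origin (TCP) lies between the finger pads; the fingertips stand 17 mm ahead of it and the grasp point (between the pads) lies 2 mm behind it; y points along the fingers, z is the direction in which the jaws open and shut, and the axes are right-handed (so a half turn about y gives the same grasp; the last joint's range is limited). The gripper opens to 85 mm and grips with 20 to 120 N. Pads are 22 mm wide; open, the fingers measure 114 mm over their backs; the gripper's body (76 mm by 85 mm) begins 54 mm behind the grasp point. The pads swing forward as they close: fully open they stand 13 mm farther back than shut.
Start: joints at [1.009, 0.259, 0.021, 1.334, 0, 1.418], TCP at [0.219, 0.505, 0.248] pointing down, gripper open.
Joint ranges: [-3.04, 3.04], [-0.91, 1.82], [-1.04, 1.36], [-1.92, 1.95], [-1.52, 1.45], [-3.14, 3.14]. Speed limits (rad/s): [2.22, 2.22, 2.79, 3.14, 3.14, 3.14].

### API

Orientations are given as a unit quaternion [x, y, z, w].
In Python, from station import read_state, get_image, finish_job gives the robot as it stands. The module is installed in compiled form; this text tells all that it offers.
- The arm moves only by the tool jog_arm, never from a script. Its argument "steps" is a list of rows, each an object of numbers: "claw": the finger opening in cm, from 0 to 8.54; "x", "y", "z": the shift along the tool's x, y, z in cm; "twist": the turn about the tool's y in degrees. In form: [{"claw": .., "x": .., "y": .., "z": .., "twist": ..}, ...]. A call has exactly 8 rows; each row is the pose to reach, as a shift and turn from the pose commanded when the call began, along the tool's axes at that moment; what a row does not reach only later rows make up. A row lasts 1/12 s, in which the tool goes at most 41.7 mm and 7.16 degrees, less where a joint would pass 70% of its speed; a pose out of reach is approached as far as the arm can. A call with a gripper value outside its range is refused whole. The fingers move at their own pace and stop on an object; the grip force is fixed at half the most. Time passes only in rows, so rows that repeat a pose let the fingers close, or fill a call up. It gives the time, the measured TCP pose, the force and the opening at its end, in the units of the state.
- read_state(): the state, without advancing time (a new reading comes with each control period).
- get_image(name): name is "scene" or "top" or "wrist"; returns a dict with "img" (384x512x3 uint8, blue, green, red), "z_map" (384x512 float32, m along the optical axis (not along the pixel's ray), 0 where there is no reading), "K" (3x3 intrinsics, pixels), "R" (3x3) and "t" (3): a world point X has camera coordinates R X + t. Camera axes: x right, y down, z forward; pixel columns grow to the right and rows downward; lengths in m; the calibration is good to about 2 mm. A picture is of the moment at which its call begins.
- finish_job(): hands the job in, once; it reports no verdict.
The state is a dict: "clock": time; "qpos": joint angles; "joint_vel": joint speeds; "joint_torque": joint torques, N m; "ee_pos": TCP position; "eef_rot": TCP orientation; "force": force on the tool from outside, world axes, zero at the start; "torque": the same for the moment, N m; "gripper_width": finger opening in m.
Only numpy, scipy, OpenCV 4.12 (cv2) and the standard library are available. Lean on these libraries where they do the work, as an engineer would, in place of code of your own. Each camera call takes 0.05 s, during which the arm holds its last target.

### The job

The umbrella stand's drip tray has been pushed out of its cradle: reach over it, hook your fingertips behind its far lip and drag it towards you between the guides until it presses the orange spring buffer about half-way in (about 5 of its 10 mm of travel), never driving the buffer close to bottoming out. Leave the tray there, resting square against the buffer, then press the red clamp all the way down onto the tray's rim and let go. Leave the other things on the ledge where they are.

Things in the scene. Friction and masses are not known exactly. Their poses are not given: they have to be found in the camera images.
- tray: loose aluminium drip tray, 120 (x) x 200 (y) x 40 mm high, walls 4 mm, 0.5-0.95 kg; a fixed steel grate lies about 8 mm below the rim, so it cannot be hooked from inside. Origin: centre of its underside. Far lip: outer face of its +x wall, 60 mm from the origin. It slides flat on the stone (a few newtons of friction) and starts beyond the cradle's +x end, up to 8 mm and 0.08 rad out of line
- cradle: fixed, origin on the ledge; the tray goes home along its -x, towards the robot. Guide rails 30 mm high, inner faces at y = +-104 mm from x = -98 to 0 mm, then flaring out to x = 26. No floor between. Clamp post (40 x 30 mm, 61 high) at x = 0, y = 168 mm; clamp hinge axis along x at y = 165, z = 50 mm
- stop: fixed aluminium bar (22 x 224 x 40 mm high) closing the robot's end of the cradle; origin on the ledge at the middle of its +x face (x = -98 mm in the cradle frame). It carries the orange spring buffer, 70 mm wide and 24 high, which yields 10 mm towards -x at 1.5 N per mm from zero (7.5 N half-way, on top of the drag friction), then bottoms hard
- buffer_mean (a point): point fixed on the stop, 38 mm in front of the bar, 20 mm up: only the MEAN place of the buffer's free face. The real face is screw-set and not measured, up to 17 mm nearer or farther along x, so it meets the tray with the tray's origin at x = -17 to +17 mm in the cradle frame: feel for it. When the tray is let go the buffer may push it back a little until friction holds it
- clamp (a joint): angle of the red hold-down clamp in rad: 0 is raised 40 degrees above level (starts 0 to 0.15), 0.70 is level with its rubber pad on the rim of a tray that is home; hard end at 0.707. It stays where it is left; moving it takes about 2 N at its tip. It swings down about the hinge on the cradle's post (along cradle x at y = 165, z = 50 mm), its arm reaching from there towards cradle -y
- clamp_tip (a point): centre of the round red bar (radius 7 mm, 22 mm long, along cradle x) across the free end of the clamp arm (22 mm wide, 81 mm long): press on top of it. Level, it lies at x = 0, y = 90, z = 56 mm in the cradle frame; as it goes down it swings up to 22 mm towards cradle -y, and a fingertip that does not follow this arc binds on it
- stapler: chrome stapler 135 x 36 x 50 mm, bystander, origin under its centre
- paperweight: green glass paperweight, 74 mm across, 46 mm high, bystander, origin under its centre
- pen_cup: dark steel cup, 76 mm across, 95 mm high, bystander, origin under its centre
- desk_bell: brass desk bell, 84 mm across, 54 mm high, bystander, origin under its centre
- badge_clip: white plastic badge clip with a blue end, 98 x 50 x 9 mm, bystander, origin under the middle of the white part
- key_fob: steel key fob, 42 x 30 x 10 mm with a brass ring, bystander, origin under the middle of the fob
Things that resemble listed ones, but are neither listed nor needed, are in the scene too. There is more than one size of the tray; the job needs the smallest.

How it is judged:
On the way, in this order (a step that is already met when the one before it is completed fails the run):
1. the fingers, behind the tray's far lip, have dragged it more than 30 mm (contact force between the fingers and tray above 0.5 N and x of the grasp point in the frame of tray above 0.055 m and distance of tray from where it was at the start of the episode above 0.03 m), for 0.1 s.
2. the tray, between the guides, presses the buffer 3 to 7 mm in (4.5 to 10.5 N) (contact force between tray and stop between 4.5 and 10.5 N and angle between the x axis of tray and the x axis of cradle, either way round below 0.06 rad and x of tray in the frame of cradle below 0.019 m), for 0.2 s.
3. the clamp is pressed down onto the rim (value of joint clamp above 0.65 rad), for 0.2 s.
At the end, for the whole second after the job is handed in: The tray stands flat and at rest between the guides (origin below x = 19 mm in the cradle frame), square to the cradle within 0.06 rad and still bearing on the buffer with over 0.5 N, and the clamp is down (over 0.65 rad) (value of joint clamp above 0.65 rad and contact force between tray and stop above 0.5 N and angle between the x axis of tray and the x axis of cradle, either way round below 0.06 rad and angle between tray's own z axis and vertical below 0.04 rad and x of tray in the frame of cradle below 0.019 m and linear speed of tray below 0.01 m/s); the robot touches nothing.
It fails at once if the buffer is driven close to its end (over 8 mm): over 12 N between tray and stop (contact force between tray and stop above 12 N).
It fails at once if a thing that stands on the ledge is moved more than 20 mm (distance of any of stapler, paperweight, pen_cup, desk_bell, badge_clip, key_fob from where it was at the start of the episode above 0.02 m).
It also fails if it takes over 72 s, if anything falls off the work surface, if the arm or the gripper's body presses on something with over 40 N, if the wrist force passes 120 N, or if a joint passes its speed limit or range.

## Working session

There is one attempt and no reset: what is moved stays moved. The work goes in short steps, Python scripts to look and compute and a tool call to move; the robot and the scene stay as the last step left them, time stands still between calls to the robot, and variables do not carry over. Pictures are saved under pics/ and viewed, and the job is handed in when it is done.

Besides the shell and the picture viewer there is one more tool, called after "Emit:" as name([rows], argument=value, ...), one row to a line, values as JSON. jog_arm: Moves the arm, as the interface text tells. Its arguments: {"type":"object","properties":{"steps":{"type":"array","items":{"type":"object","properties":{"claw":{"type":"number"},"x":{"type":"number"},"y":{"type":"number"},"z":{"type":"number"},"twist":{"type":"number"}}}}},"required":["steps"]}

```bash
mkdir -p pics; ls
cat > h.py <<'E'
from station import read_state,get_image,finish_job
import numpy as np, cv2
def shot(n,tag):
    d=get_image(n); cv2.imwrite(f'pics/{tag}.png',d['img']); np.savez(f'{tag}.npz',**d); return d
def world(d,u,v,z=None):
    K,R,t=d['K'],d['R'],d['t']
    ray=np.linalg.inv(K)@np.array([u,v,1.])
    if z is None:
        zz=d['z_map'][int(round(v)),int(round(u))]; return R.T@(ray*zz-t)
    c=-R.T@t; w=R.T@ray; return c+w*(z-c[2])/w[2]
E
python3 - <<'E'
from h import *
for n in ['scene','top','wrist']:
    d=shot(n,n+'0'); print(n,d['K'][0,0],-d['R'].T@d['t'])
s=read_state(); print({k:np.round(v,3).tolist() for k,v in s.items()})
E
```

```text
pics
scene 493.65619653685656 [1.41095128 0.16319556 1.19767892]
top 402.41001018274034 [0.4136446  0.01654504 1.20948712]
wrist 294.28621153814896 [0.15157171 0.5333577  0.37378723]
{'clock': 0.15, 'qpos': [1.009, 0.259, 0.021, 1.334, -0.0, 1.418], 'joint_vel': [0.0, -0.001, 0.003, -0.003, -0.0, -0.0], 'joint_torque': [0.004, -55.597, 34.466, 0.011, -0.0, -0.0], 'ee_pos': [0.219, 0.505, 0.248], 'eef_rot': [0.693, -0.144, 0.143, -0.692], 'force': [0.312, -0.051, -0.212], 'torque': [0.037, 0.072, -0.035], 'gripper_width': 0.085}
```

View pics/top0.png

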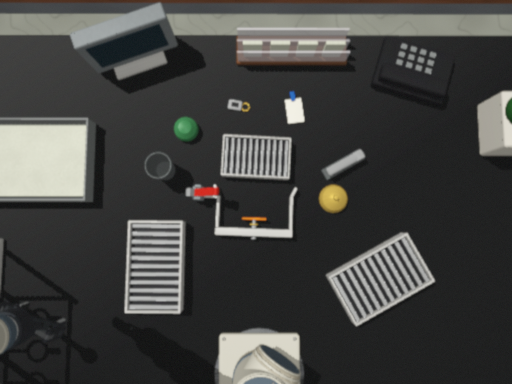

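View pics/scene0.png

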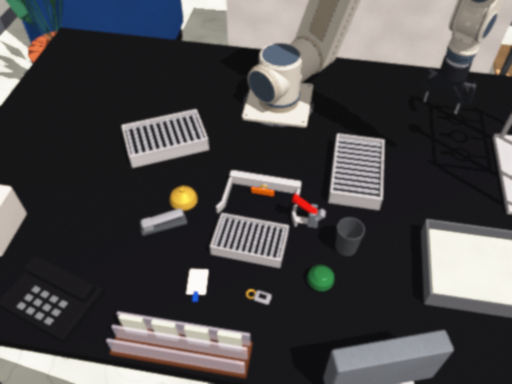

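The top view shows the smallest tray at about (256,157), the cradle with its stop bar at (254,232), the orange buffer at (254,218) and the red clamp at (205,191). World +x is up in the image. I'll enlarge this area.

Run:
```python
from h import *
im=cv2.imread('pics/top0.png')[80:250,170:350]
im=cv2.resize(im,None,fx=4.4,fy=3.5*4.4/3.5*0.8,interpolation=cv2.INTER_CUBIC) if 0 else cv2.resize(im,None,fx=3.5,fy=3.5,interpolation=cv2.INTER_CUBIC)
cv2.imwrite('pics/topc.png',np.clip(im*1.3,0,255).astype('u1')); print(im.shape)
d=np.load('top0.npz')
for u,v in [(256,157),(254,232),(292,205),(254,218),(205,191),(192,192),(256,137)]:
    print(u,v,world(d,u,v).round(4))
```

```text
(595, 630, 3)
256 157 [0.6293 0.0084 0.0316]
254 232 [0.4081 0.0144 0.0382]
292 205 [ 0.4869 -0.0972  0.0305]
254 218 [0.4487 0.0144 0.0322]
205 191 [0.5235 0.1528 0.0778]
192 192 [0.523  0.1933 0.053 ]
256 137 [0.6866 0.0085 0.0446]
```

View pics/topc.png

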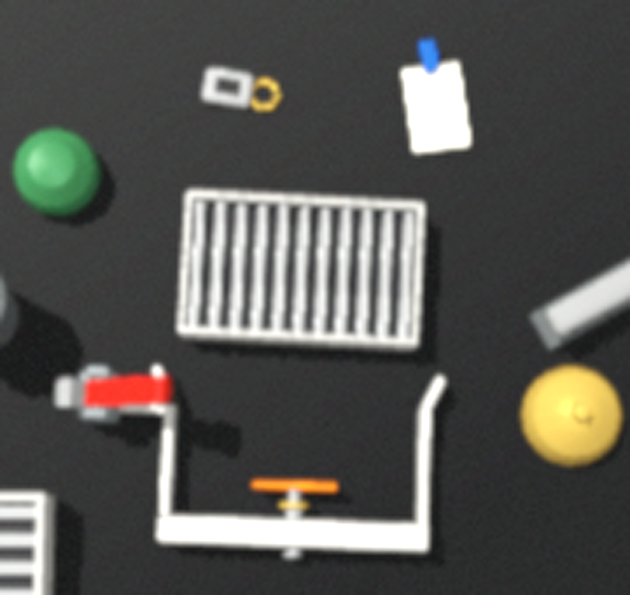

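Run:
```python
from h import *
d=np.load('top0.npz')
def c(u,v,z): return world(d,170+u/3.5,80+v/3.5,z)[:2]
T=[c(*p,.04) for p in [(186,190),(425,203),(418,347),(179,334)]]
print('tray',np.round(T,4).tolist(),np.mean(T,0)); e=T[0]-T[1]; f=T[0]-T[3]; print(np.linalg.norm(e),np.linalg.norm(f),np.arctan2(-e[0],e[1]),np.arctan2(f[1],f[0]))
# refine: segment rim via depth
def fit(zlo,zhi,box):
    zm=d['z_map'];v,u=np.mgrid[0:384,0:512]
    P=np.stack([u,v,np.ones_like(u)],-1)@np.linalg.inv(d['K']).T*zm[...,None]
    W=(P-d['t'])@d['R']
    m=(W[...,2]>zlo)&(W[...,2]<zhi)&(zm>0)&(W[...,0]>box[0])&(W[...,0]<box[1])&(W[...,1]>box[2])&(W[...,1]<box[3])
    pts=W[m][:,:2]; r=cv2.minAreaRect((pts*1000).astype('f4')); return len(pts),r,W
n,r,W=fit(.02,.06,(.55,.72,-.12,.14)); print('tray',n,r)
n,r,_=fit(.02,.06,(.38,.425,-.15,.15)); print('stop',n,r)
S=[c(*p,.04) for p in [(160,516),(430,523),(428,551),(157,541)]]; print('stop',np.round(S,4).tolist(),np.mean(S,0))
e=S[0]-S[1];print(np.linalg.norm(e),np.arctan2(-e[0],e[1])); e=S[3]-S[2];print(np.linalg.norm(e),np.arctan2(-e[0],e[1]))
print('buf',c(252,483,.032),c(338,487,.032))
print('rails',[c(*p,.03).round(4).tolist() for p in [(163,515),(168,405),(421,525),(425,410)]])
```

```text
tray [[0.6958, 0.1057], [0.6847, -0.0963], [0.5621, -0.0894], [0.573, 0.1106]] [0.62889412 0.00765081]
0.20226983528758397 0.12283030760873027 -0.05471526755458096 -0.0405765585008371
tray 2771 ((630.851318359375, 9.151359558105469), (200.1538848876953, 121.11087799072266), 86.73540496826172)
stop 615 ((406.55828857421875, 16.85504150390625), (32.062652587890625, 221.47015380859375), 0.0385621003806591)
stop [[0.4212, 0.1252], [0.4155, -0.0981], [0.3924, -0.0962], [0.4007, 0.1275]] [0.40745785 0.01458405]
0.22337569658195566 -0.025932739207459966
0.22388718815255074 -0.03684478816441836
buf [0.44873212 0.04941825] [ 0.44539643 -0.0223569 ]
rails [[0.4221, 0.1236], [0.5142, 0.1202], [0.4138, -0.0916], [0.51, -0.0957]]
```

```bash
cat >> h.py <<'E'
from scipy.spatial.transform import Rotation as Ro
CY=-0.031; CO=np.array([0.5164,0.0112])
def c2w(x,y): 
    c,s=np.cos(CY),np.sin(CY); return CO+np.array([c*x-s*y,s*x+c*y])
def w2c(p):
    c,s=np.cos(CY),np.sin(CY); q=np.array(p[:2])-CO; return np.array([c*q[0]+s*q[1],-s*q[0]+c*q[1]])
def plan(p):
    s=read_state(); R=Ro.from_quat(s['eef_rot']).as_matrix(); return (R.T@(np.array(p)-s['ee_pos'])*100).round(2)
def st():
    s=read_state(); R=Ro.from_quat(s['eef_rot']).as_matrix()
    print('t',round(s['clock'],2),'p',s['ee_pos'].round(4) if hasattr(s['ee_pos'],'round') else s['ee_pos'],'F',np.round(s['force'],2),'w',s['gripper_width'],'zdir',np.degrees(np.arctan2(R[1,2],R[0,2])).round(2),'cradle',w2c(s['ee_pos']).round(4)); print('R',R.round(3).tolist()); return s
E
python3 - <<'E'
from h import *
st()
print(c2w(0.1134+.072,0), plan([.706,.006,.12]))
d=np.load('wrist0.npz');print(d['R'].round(3))
print('others');t=np.load('top0.npz')
for n,u,v in [('fob',200,65),('fob2',280,110),('badge',405,155),('badge2',470,150),('pw',100,170)]: print(n,world(t,170+u/3.5,80+v/3.5,.01)[:2])
E
```

```text
t 0.15 p [0.2185 0.5045 0.2478] F [ 0.31 -0.05 -0.21] w 0.08521201907083507 zdir 66.58 cradle [-0.313   0.4839]
R [[0.918, -0.001, 0.397], [-0.397, -0.001, 0.918], [-0.0, -1.0, -0.001]]
[0.70171092 0.00545352] [ 64.55  12.8  -26.36]
[[ 0.398  0.917 -0.002]
 [ 0.88  -0.382  0.283]
 [ 0.259 -0.115 -0.959]]
others
fob [0.81426547 0.09649987]
fob2 [0.77404573 0.02652202]
badge [ 0.73408321 -0.08218167]
badge2 [ 0.73855997 -0.13876404]
pw [0.72061701 0.18269156]
```

View pics/wrist0.png

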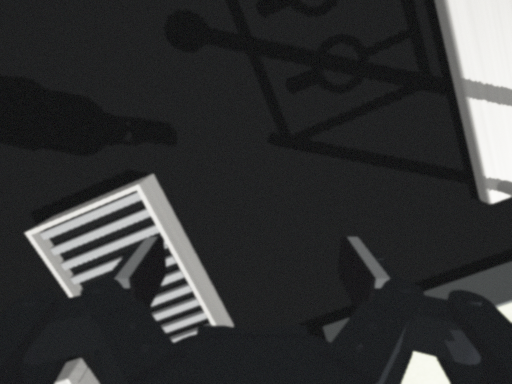

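The start wrist view shows one of the large trays at left. The wrist camera sits on the tool's −x side. I'm moving over to behind the far lip, staying high.

Emit:
jog_arm([
  {"x":3,"z":-1.2,"twist":-2.7,"claw":8.5},
  {"x":6.5,"z":-2.6,"twist":-5.4,"claw":8.5},
  {"x":10,"z":-4,"twist":-8.1,"claw":8.5},
  {"x":13.5,"z":-5.4,"twist":-10.8,"claw":8.5},
  {"x":17,"z":-6.8,"twist":-13.5,"claw":8.5},
  {"x":20.5,"z":-8.3,"twist":-16.2,"claw":8.5},
  {"x":24,"z":-9.7,"twist":-19,"claw":8.5},
  {"x":27.5,"z":-11.2,"twist":-21.65,"claw":8.5},
])

```text
invalid input at $.steps[0]: expected keys claw, x, y, z, twist
```

Run:
```python
from h import *
st()
print(plan([.706,.006,.17]))
```

```text
t 0.15 p [0.2185 0.5045 0.2478] F [ 0.31 -0.05 -0.21] w 0.08521201907083507 zdir 66.58 cradle [-0.313   0.4839]
R [[0.918, -0.001, 0.397], [-0.397, -0.001, 0.918], [-0.0, -1.0, -0.001]]
[ 64.55   7.8  -26.36]
```

Emit:
jog_arm([
  {"x":3,"y":0,"z":-1.2,"twist":-2.7,"claw":8.5},
  {"x":6.5,"y":0,"z":-2.6,"twist":-5.4,"claw":8.5},
  {"x":10,"y":0,"z":-4,"twist":-8.1,"claw":8.5},
  {"x":13.5,"y":0,"z":-5.4,"twist":-10.8,"claw":8.5},
  {"x":17,"y":0,"z":-6.8,"twist":-13.5,"claw":8.5},
  {"x":20.5,"y":0,"z":-8.3,"twist":-16.2,"claw":8.5},
  {"x":24,"y":0,"z":-9.7,"twist":-19,"claw":8.5},
  {"x":27.5,"y":0,"z":-11.2,"twist":-21.65,"claw":8.5},
])

```text
clock: 0.82
ee_pos: [0.4274, 0.2911, 0.2482]
eef_rot: [-0.707, 0.01, -0.01, 0.707]
force: [0.2, 0.3, -0.9]
gripper_width: 0.0849
```

Run:
```python
from h import *
st()
print(plan([.706,.006,.17]))
```

```text
t 0.82 p [0.4274 0.2911 0.2482] F [ 0.18  0.33 -0.93] w 0.08490303293466805 zdir 88.37 cradle [-0.0976  0.277 ]
R [[1.0, -0.0, 0.028], [-0.028, 0.0, 1.0], [-0.0, -1.0, 0.0]]
[ 28.66   7.81 -27.7 ]
```

Emit:
jog_arm([
  {"x":2.6,"y":0,"z":-2.5,"twist":0,"claw":8.5},
  {"x":5.3,"y":0,"z":-5.1,"twist":0,"claw":8.5},
  {"x":8,"y":0,"z":-7.7,"twist":0,"claw":8.5},
  {"x":10.7,"y":0,"z":-10.3,"twist":0,"claw":8.5},
  {"x":13.4,"y":0,"z":-12.9,"twist":0,"claw":8.5},
  {"x":16.1,"y":0,"z":-15.5,"twist":0,"claw":8.5},
  {"x":18.8,"y":0,"z":-18.1,"twist":0,"claw":8.5},
  {"x":21.5,"y":0,"z":-20.7,"twist":0,"claw":8.5},
])

```text
clock: 1.48
ee_pos: [0.6359, 0.0774, 0.248]
eef_rot: [-0.707, 0.011, -0.011, 0.707]
force: [0.2, 0.3, -0.4]
gripper_width: 0.085
```

Emit:
jog_arm([
  {"x":2,"y":1,"z":-2,"twist":0,"claw":8.5},
  {"x":4,"y":2,"z":-4,"twist":0,"claw":8.5},
  {"x":5.5,"y":3.5,"z":-5.5,"twist":0,"claw":8.5},
  {"x":6.6,"y":5,"z":-6.5,"twist":0,"claw":8.5},
  {"x":7,"y":6.5,"z":-7,"twist":0,"claw":8.5},
  {"x":7,"y":7.8,"z":-7,"twist":0,"claw":8.5},
  {"x":7,"y":7.8,"z":-7,"twist":0,"claw":8.5},
  {"x":7,"y":7.8,"z":-7,"twist":0,"claw":8.5},
])

```text
clock: 2.15
ee_pos: [0.7022, 0.0073, 0.1694]
eef_rot: [-0.707, 0.012, -0.01, 0.707]
force: [0.8, -0.6, -0.7]
gripper_width: 0.0849
```

Run:
```python
from h import *
st()
print(plan([.706,.006,.05]))
d=shot('wrist','wrist1');d=shot('top','top1')
```

```text
t 2.15 p [0.7022 0.0073 0.1694] F [ 0.81 -0.62 -0.65] w 0.0848571299462518 zdir 88.24 cradle [0.1858 0.0018]
R [[1.0, -0.002, 0.031], [-0.031, 0.0, 1.0], [-0.002, -1.0, 0.0]]
[ 0.42 11.94 -0.12]
```

View pics/wrist1.png

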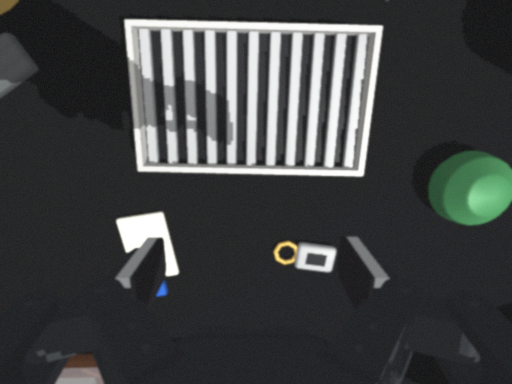

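The wrist view shows the tray's far lip as an edge at row ~170 (columns 138–364), with the fingertips at rows 270–285 beyond it. The badge clip and key fob lie farther away.

Run:
```python
from h import *
d=np.load('wrist1.npz')
for u,v,z in [(138,169,.04),(365,171,.04),(126,21,.04),(382,26,.04),(178,274,.005),(145,160,None),(158,292,.005)]: print(u,v,world(d,u,v,z).round(4))
t=np.load('top1.npz');
```

```text
138 169 [ 0.6839 -0.0935  0.04  ]
365 171 [0.6921 0.1082 0.04  ]
126 21 [ 0.5665 -0.0863  0.04  ]
382 26 [0.5764 0.1126 0.04  ]
178 274 [ 0.8133 -0.0796  0.005 ]
145 160 [ 0.6777 -0.0895  0.0312]
158 292 [ 0.8361 -0.105   0.005 ]
```

Run:
```python
from h import *
d=np.load('wrist1.npz')
s=read_state()
zm=d['z_map'];v,u=np.mgrid[0:384,0:512]
P=np.stack([u,v,np.ones_like(u)],-1)@np.linalg.inv(d['K']).T*zm[...,None]
W=(P-d['t'])@d['R']-s['ee_pos']
m=(zm>0)&(v>200)&(W[...,2]>-.1)
w=W[m]; 
for lo in (-.03,-.02,-.01,0,.01,.02,.03,.04):
    q=w[(w[:,2]>lo)&(w[:,2]<lo+.01)]
    if len(q): print(lo,len(q),q.min(0).round(3),q.max(0).round(3))
```

```text
-0.01 299 [-0.014 -0.049 -0.006] [ 0.01   0.049 -0.   ]
0 1117 [-0.015 -0.056  0.   ] [0.01  0.056 0.01 ]
0.01 1422 [-0.015 -0.056  0.01 ] [0.011 0.056 0.02 ]
0.02 1465 [-0.015 -0.056  0.02 ] [0.011 0.057 0.03 ]
0.03 1440 [-0.017 -0.069  0.03 ] [-0.001  0.071  0.04 ]
0.04 8194 [-0.018 -0.075  0.04 ] [0.013 0.074 0.05 ]
```

Emit:
jog_arm([
  {"x":0.5,"y":1.5,"z":0,"twist":0,"claw":8.5},
  {"x":0.9,"y":3.5,"z":-0.1,"twist":0,"claw":8.5},
  {"x":0.9,"y":5.5,"z":-0.1,"twist":0,"claw":8.5},
  {"x":0.9,"y":7.5,"z":-0.1,"twist":0,"claw":8.5},
  {"x":0.9,"y":9.5,"z":-0.1,"twist":0,"claw":8.5},
  {"x":0.9,"y":10.5,"z":-0.1,"twist":0,"claw":8.5},
  {"x":0.9,"y":11,"z":-0.1,"twist":0,"claw":8.5},
  {"x":0.9,"y":11,"z":-0.1,"twist":0,"claw":8.5},
])

```text
clock: 2.92
ee_pos: [0.7116, 0.0059, 0.0602]
eef_rot: [-0.707, 0.011, -0.011, 0.707]
force: [-0.2, -0.6, 0.4]
gripper_width: 0.0848
```

Run:
```python
from h import *
st()
print(plan([.711,.006,.016]))
```

```text
t 2.92 p [0.7116 0.0059 0.0602] F [-0.17 -0.62  0.42] w 0.08482859851880697 zdir 88.25 cradle [0.1953 0.0007]
R [[1.0, -0.0, 0.031], [-0.031, 0.0, 1.0], [-0.0, -1.0, 0.0]]
[-0.06  4.42  0.01]
```

Emit:
jog_arm([
  {"x":0,"y":1,"z":0,"twist":0,"claw":8.5},
  {"x":0,"y":2,"z":0,"twist":0,"claw":8.5},
  {"x":0,"y":3,"z":0,"twist":0,"claw":8.5},
  {"x":0,"y":3.6,"z":0,"twist":0,"claw":8.5},
  {"x":0,"y":4.2,"z":0,"twist":0,"claw":8.5},
  {"x":0,"y":4.4,"z":0,"twist":0,"claw":8.5},
  {"x":0,"y":4.4,"z":0,"twist":0,"claw":8.5},
  {"x":0,"y":4.4,"z":0,"twist":0,"claw":8.5},
])

```text
clock: 3.58
ee_pos: [0.7118, 0.0056, 0.0164]
eef_rot: [-0.707, 0.011, -0.011, 0.707]
force: [0.0, 0.1, 0.3]
gripper_width: 0.0852
```

Emit:
jog_arm([
  {"x":-0.3,"y":0,"z":0,"twist":0,"claw":8.5},
  {"x":-0.6,"y":0,"z":0,"twist":0,"claw":8.5},
  {"x":-0.9,"y":0,"z":0,"twist":0,"claw":8.5},
  {"x":-1.2,"y":0,"z":0,"twist":0,"claw":8.5},
  {"x":-1.5,"y":0,"z":0,"twist":0,"claw":8.5},
  {"x":-1.8,"y":0,"z":0,"twist":0,"claw":8.5},
  {"x":-2.1,"y":0,"z":0,"twist":0,"claw":8.5},
  {"x":-2.4,"y":0,"z":0,"twist":0,"claw":8.5},
])

```text
clock: 4.25
ee_pos: [0.6881, 0.0062, 0.0167]
eef_rot: [0.707, -0.01, 0.012, -0.707]
force: [5.9, -0.3, -1.4]
gripper_width: 0.0848
```

Run:
```python
from h import *
st()
shot('wrist','wrist2')
```

```text
t 4.25 p [0.6881 0.0062 0.0167] F [ 5.93 -0.28 -1.37] w 0.08483235901617693 zdir 88.23 cradle [0.1718 0.0004]
R [[1.0, 0.002, 0.031], [-0.031, -0.0, 1.0], [0.002, -1.0, -0.0]]
```

View pics/wrist2.png

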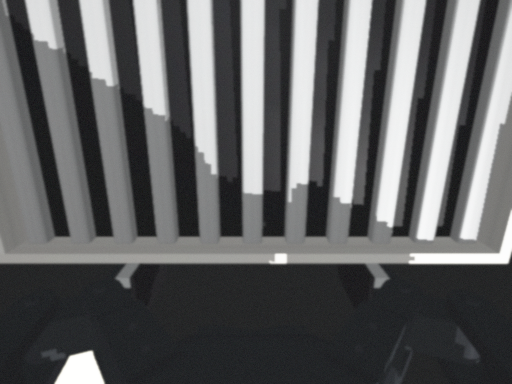

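The fingers are behind the lip and the tray is square to them, with about 6 N of drag. Dragging on.

Emit:
jog_arm([
  {"x":-0.5,"y":0,"z":0,"twist":0,"claw":8.5},
  {"x":-1.0,"y":0,"z":0,"twist":0,"claw":8.5},
  {"x":-1.5,"y":0,"z":0,"twist":0,"claw":8.5},
  {"x":-2.0,"y":0,"z":0,"twist":0,"claw":8.5},
  {"x":-2.5,"y":0,"z":0,"twist":0,"claw":8.5},
  {"x":-3.0,"y":0,"z":0,"twist":0,"claw":8.5},
  {"x":-3.5,"y":0,"z":0,"twist":0,"claw":8.5},
  {"x":-4.0,"y":0,"z":0,"twist":0,"claw":8.5},
])

```text
clock: 4.97
ee_pos: [0.6481, 0.0075, 0.0167]
eef_rot: [0.707, -0.01, 0.012, -0.707]
force: [5.2, -1.1, -0.6]
gripper_width: 0.0848
```

Run:
```python
from h import *
st()
shot('wrist','wrist3');d=shot('top','top3')
im=cv2.resize(d['img'][100:250,170:350],None,fx=4,fy=4,interpolation=cv2.INTER_CUBIC);cv2.imwrite('pics/top3c.png',im)
```

```text
t 4.97 p [0.6481 0.0075 0.0167] F [ 5.21 -1.1  -0.65] w 0.08482942044382283 zdir 88.23 cradle [0.1318 0.0003]
R [[1.0, 0.002, 0.031], [-0.031, -0.0, 1.0], [0.002, -1.0, -0.0]]
```

View pics/top3c.png

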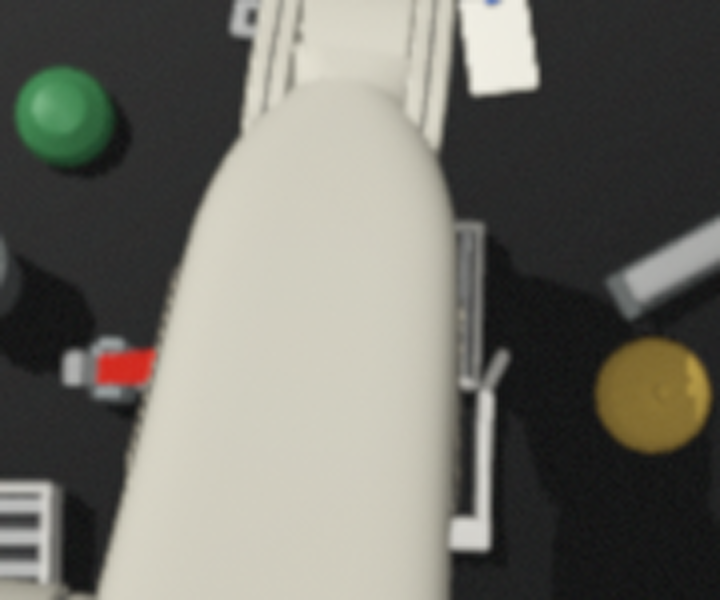

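The top view is mostly blocked by the arm. The tray's right side (crop ~(470,300)) is just entering inside the right rail. Continuing.

Emit:
jog_arm([
  {"x":-0.4,"y":0,"z":0,"twist":0,"claw":8.5},
  {"x":-0.8,"y":0,"z":0,"twist":0,"claw":8.5},
  {"x":-1.2,"y":0,"z":0,"twist":0,"claw":8.5},
  {"x":-1.6,"y":0,"z":0,"twist":0,"claw":8.5},
  {"x":-2.0,"y":0,"z":0,"twist":0,"claw":8.5},
  {"x":-2.4,"y":0,"z":0,"twist":0,"claw":8.5},
  {"x":-2.8,"y":0,"z":0,"twist":0,"claw":8.5},
  {"x":-3.2,"y":0,"z":0,"twist":0,"claw":8.5},
])

```text
clock: 5.73
ee_pos: [0.6165, 0.0085, 0.0166]
eef_rot: [0.707, -0.01, 0.012, -0.707]
force: [5.5, -1.1, -0.0]
gripper_width: 0.085
```

Run:
```python
from h import *
st()
shot('wrist','wrist4');shot('scene','scene4')
```

```text
t 5.73 p [0.6165 0.0085 0.0166] F [ 5.54 -1.08 -0.03] w 0.08495220536214398 zdir 88.23 cradle [0.1001 0.0004]
R [[1.0, 0.002, 0.031], [-0.031, -0.0, 1.0], [0.002, -1.0, -0.0]]
```

View pics/wrist4.png

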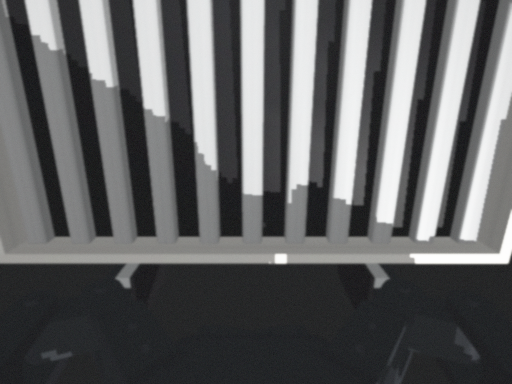

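View pics/scene4.png

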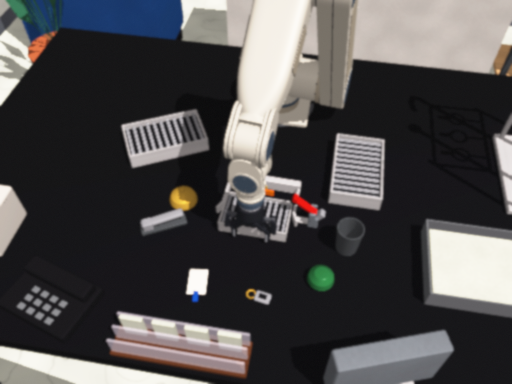

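The tray is square, with the lip on both fingers (row 262). Baseline drag is ~5.5 N. From here I go slowly to feel for the buffer.

Emit:
jog_arm([
  {"x":-0.13,"y":0,"z":0,"twist":0,"claw":8.5},
  {"x":-0.26,"y":0,"z":0,"twist":0,"claw":8.5},
  {"x":-0.39,"y":0,"z":0,"twist":0,"claw":8.5},
  {"x":-0.52,"y":0,"z":0,"twist":0,"claw":8.5},
  {"x":-0.65,"y":0,"z":0,"twist":0,"claw":8.5},
  {"x":-0.78,"y":0,"z":0,"twist":0,"claw":8.5},
  {"x":-0.91,"y":0,"z":0,"twist":0,"claw":8.5},
  {"x":-1.04,"y":0,"z":0,"twist":0,"claw":8.5},
])

```text
clock: 6.5
ee_pos: [0.6063, 0.0088, 0.0166]
eef_rot: [0.707, -0.01, 0.012, -0.707]
force: [6.1, -1.0, 0.7]
gripper_width: 0.085
```

Emit:
jog_arm([
  {"x":-0.05,"y":0,"z":0,"twist":0,"claw":8.5},
  {"x":-0.1,"y":0,"z":0,"twist":0,"claw":8.5},
  {"x":-0.15,"y":0,"z":0,"twist":0,"claw":8.5},
  {"x":-0.2,"y":0,"z":0,"twist":0,"claw":8.5},
  {"x":-0.25,"y":0,"z":0,"twist":0,"claw":8.5},
  {"x":-0.3,"y":0,"z":0,"twist":0,"claw":8.5},
  {"x":-0.35,"y":0,"z":0,"twist":0,"claw":8.5},
  {"x":-0.4,"y":0,"z":0,"twist":0,"claw":8.5},
])

```text
clock: 7.17
ee_pos: [0.6024, 0.0089, 0.0166]
eef_rot: [0.707, -0.01, 0.012, -0.707]
force: [6.3, -1.2, 0.6]
gripper_width: 0.0853
```

Run:
```python
from h import *
st()
```

```text
t 7.17 p [0.6024 0.0089 0.0166] F [ 6.29 -1.24  0.65] w 0.08534036473221479 zdir 88.23 cradle [0.086  0.0004]
R [[1.0, 0.002, 0.031], [-0.031, -0.0, 1.0], [0.002, -1.0, -0.0]]
```

Emit:
jog_arm([
  {"x":-0.05,"y":0,"z":0,"twist":0,"claw":8.5},
  {"x":-0.1,"y":0,"z":0,"twist":0,"claw":8.5},
  {"x":-0.15,"y":0,"z":0,"twist":0,"claw":8.5},
  {"x":-0.2,"y":0,"z":0,"twist":0,"claw":8.5},
  {"x":-0.25,"y":0,"z":0,"twist":0,"claw":8.5},
  {"x":-0.3,"y":0,"z":0,"twist":0,"claw":8.5},
  {"x":-0.35,"y":0,"z":0,"twist":0,"claw":8.5},
  {"x":-0.4,"y":0,"z":0,"twist":0,"claw":8.5},
])

```text
clock: 7.83
ee_pos: [0.5983, 0.009, 0.0165]
eef_rot: [0.707, -0.01, 0.011, -0.707]
force: [5.7, -0.4, 1.0]
gripper_width: 0.0849
```

Emit:
jog_arm([
  {"x":-0.05,"y":0,"z":0,"twist":0,"claw":8.5},
  {"x":-0.1,"y":0,"z":0,"twist":0,"claw":8.5},
  {"x":-0.15,"y":0,"z":0,"twist":0,"claw":8.5},
  {"x":-0.2,"y":0,"z":0,"twist":0,"claw":8.5},
  {"x":-0.25,"y":0,"z":0,"twist":0,"claw":8.5},
  {"x":-0.3,"y":0,"z":0,"twist":0,"claw":8.5},
  {"x":-0.35,"y":0,"z":0,"twist":0,"claw":8.5},
  {"x":-0.4,"y":0,"z":0,"twist":0,"claw":8.5},
])

```text
clock: 8.5
ee_pos: [0.5943, 0.0092, 0.0165]
eef_rot: [0.707, -0.01, 0.011, -0.707]
force: [6.0, 0.3, 0.7]
gripper_width: 0.0848
```

Emit:
jog_arm([
  {"x":-0.05,"y":0,"z":0,"twist":0,"claw":8.5},
  {"x":-0.1,"y":0,"z":0,"twist":0,"claw":8.5},
  {"x":-0.15,"y":0,"z":0,"twist":0,"claw":8.5},
  {"x":-0.2,"y":0,"z":0,"twist":0,"claw":8.5},
  {"x":-0.25,"y":0,"z":0,"twist":0,"claw":8.5},
  {"x":-0.3,"y":0,"z":0,"twist":0,"claw":8.5},
  {"x":-0.35,"y":0,"z":0,"twist":0,"claw":8.5},
  {"x":-0.4,"y":0,"z":0,"twist":0,"claw":8.5},
])

```text
clock: 9.17
ee_pos: [0.5904, 0.0093, 0.0166]
eef_rot: [0.707, -0.01, 0.012, -0.707]
force: [5.6, 0.2, 0.3]
gripper_width: 0.0848
```

Emit:
jog_arm([
  {"x":-0.05,"y":0,"z":0,"twist":0,"claw":8.5},
  {"x":-0.1,"y":0,"z":0,"twist":0,"claw":8.5},
  {"x":-0.15,"y":0,"z":0,"twist":0,"claw":8.5},
  {"x":-0.2,"y":0,"z":0,"twist":0,"claw":8.5},
  {"x":-0.25,"y":0,"z":0,"twist":0,"claw":8.5},
  {"x":-0.3,"y":0,"z":0,"twist":0,"claw":8.5},
  {"x":-0.35,"y":0,"z":0,"twist":0,"claw":8.5},
  {"x":-0.4,"y":0,"z":0,"twist":0,"claw":8.5},
])

```text
clock: 9.83
ee_pos: [0.5864, 0.0094, 0.0166]
eef_rot: [0.707, -0.01, 0.012, -0.707]
force: [6.4, -0.7, 0.8]
gripper_width: 0.0855
```

Emit:
jog_arm([
  {"x":-0.05,"y":0,"z":0,"twist":0,"claw":8.5},
  {"x":-0.1,"y":0,"z":0,"twist":0,"claw":8.5},
  {"x":-0.15,"y":0,"z":0,"twist":0,"claw":8.5},
  {"x":-0.2,"y":0,"z":0,"twist":0,"claw":8.5},
  {"x":-0.25,"y":0,"z":0,"twist":0,"claw":8.5},
  {"x":-0.3,"y":0,"z":0,"twist":0,"claw":8.5},
  {"x":-0.3,"y":0,"z":0,"twist":0,"claw":8.5},
  {"x":-0.3,"y":0,"z":0,"twist":0,"claw":8.5},
])

```text
clock: 10.5
ee_pos: [0.5832, 0.0095, 0.0165]
eef_rot: [0.707, -0.01, 0.011, -0.707]
force: [5.4, 0.2, 0.4]
gripper_width: 0.0848
```

Emit:
jog_arm([
  {"x":-0.05,"y":0,"z":0,"twist":0,"claw":8.5},
  {"x":-0.1,"y":0,"z":0,"twist":0,"claw":8.5},
  {"x":-0.15,"y":0,"z":0,"twist":0,"claw":8.5},
  {"x":-0.2,"y":0,"z":0,"twist":0,"claw":8.5},
  {"x":-0.25,"y":0,"z":0,"twist":0,"claw":8.5},
  {"x":-0.3,"y":0,"z":0,"twist":0,"claw":8.5},
  {"x":-0.3,"y":0,"z":0,"twist":0,"claw":8.5},
  {"x":-0.3,"y":0,"z":0,"twist":0,"claw":8.5},
])

```text
clock: 11.17
ee_pos: [0.5806, 0.0096, 0.0166]
eef_rot: [0.707, -0.01, 0.012, -0.707]
force: [7.1, -0.7, 0.0]
gripper_width: 0.0852
```

Emit:
jog_arm([
  {"x":-0.05,"y":0,"z":0,"twist":0,"claw":8.5},
  {"x":-0.1,"y":0,"z":0,"twist":0,"claw":8.5},
  {"x":-0.15,"y":0,"z":0,"twist":0,"claw":8.5},
  {"x":-0.2,"y":0,"z":0,"twist":0,"claw":8.5},
  {"x":-0.2,"y":0,"z":0,"twist":0,"claw":8.5},
  {"x":-0.2,"y":0,"z":0,"twist":0,"claw":8.5},
  {"x":-0.2,"y":0,"z":0,"twist":0,"claw":8.5},
  {"x":-0.2,"y":0,"z":0,"twist":0,"claw":8.5},
])

```text
clock: 11.83
ee_pos: [0.5789, 0.0096, 0.0166]
eef_rot: [0.707, -0.01, 0.012, -0.707]
force: [7.6, 0.7, -1.7]
gripper_width: 0.0849
```

Run:
```python
from h import *
f=[]
s=st()
for i in range(4): 
    get_image('wrist'); f.append(read_state()['force'])
print(np.round(f,2))
shot('wrist','wrist5')
```

```text
t 11.83 p [0.5789 0.0096 0.0166] F [ 7.62  0.69 -1.69] w 0.08493625824155225 zdir 88.21 cradle [0.0626 0.0004]
R [[1.0, 0.003, 0.031], [-0.031, -0.0, 1.0], [0.003, -1.0, -0.0]]
[[ 8.56  0.48 -1.22]
 [ 7.84  0.35 -1.04]
 [ 9.01  0.58 -1.63]
 [ 9.17  0.91 -0.58]]
```

View pics/wrist5.png

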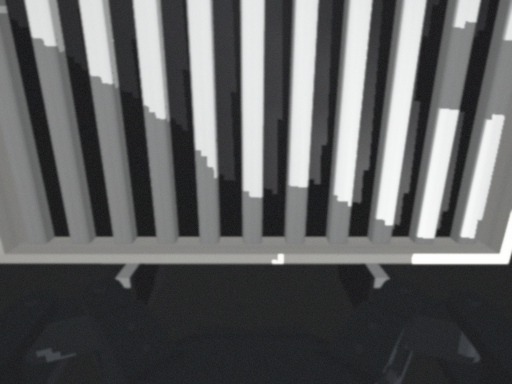

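Contact felt: force rises from ~5.9 to ~8.5 N around TCP x ≈ 0.579. The tray is still square.

Emit:
jog_arm([
  {"x":-0.05,"y":0,"z":0,"twist":0,"claw":8.5},
  {"x":-0.1,"y":0,"z":0,"twist":0,"claw":8.5},
  {"x":-0.15,"y":0,"z":0,"twist":0,"claw":8.5},
  {"x":-0.2,"y":0,"z":0,"twist":0,"claw":8.5},
  {"x":-0.2,"y":0,"z":0,"twist":0,"claw":8.5},
  {"x":-0.2,"y":0,"z":0,"twist":0,"claw":8.5},
  {"x":-0.2,"y":0,"z":0,"twist":0,"claw":8.5},
  {"x":-0.2,"y":0,"z":0,"twist":0,"claw":8.5},
])

```text
clock: 12.75
ee_pos: [0.5774, 0.0097, 0.0166]
eef_rot: [0.707, -0.01, 0.012, -0.707]
force: [9.5, 0.3, -2.4]
gripper_width: 0.0853
```

Run:
```python
from h import *
f=[]
s=st()
for i in range(6): 
    get_image('wrist'); r=read_state(); f.append([*r['force'],r['ee_pos'][0]*1000])
print(np.round(f,2),np.mean(f,0))
```

```text
t 12.75 p [0.5774 0.0097 0.0166] F [ 9.49  0.35 -2.4 ] w 0.08526991280232359 zdir 88.21 cradle [0.061  0.0004]
R [[1.0, 0.003, 0.031], [-0.031, -0.0, 1.0], [0.003, -1.0, -0.0]]
[[ 1.0500e+01  1.2000e-01 -2.3500e+00  5.7736e+02]
 [ 9.4800e+00 -2.2000e-01 -3.1300e+00  5.7733e+02]
 [ 9.8600e+00  2.3000e-01 -2.7200e+00  5.7736e+02]
 [ 9.6900e+00  3.1000e-01 -2.3600e+00  5.7736e+02]
 [ 1.0320e+01  1.1000e-01 -3.0600e+00  5.7735e+02]
 [ 1.1430e+01  2.7000e-01 -3.0300e+00  5.7733e+02]] [ 1.02137578e+01  1.35868791e-01 -2.77335629e+00  5.77350178e+02]
```

Emit:
jog_arm([
  {"x":-0.05,"y":0,"z":0,"twist":0,"claw":8.5},
  {"x":-0.1,"y":0,"z":0,"twist":0,"claw":8.5},
  {"x":-0.15,"y":0,"z":0,"twist":0,"claw":8.5},
  {"x":-0.2,"y":0,"z":0,"twist":0,"claw":8.5},
  {"x":-0.2,"y":0,"z":0,"twist":0,"claw":8.5},
  {"x":-0.2,"y":0,"z":0,"twist":0,"claw":8.5},
  {"x":-0.2,"y":0,"z":0,"twist":0,"claw":8.5},
  {"x":-0.2,"y":0,"z":0,"twist":0,"claw":8.5},
])

```text
clock: 13.72
ee_pos: [0.5758, 0.0097, 0.0167]
eef_rot: [0.707, -0.01, 0.013, -0.707]
force: [11.4, 0.5, -3.4]
gripper_width: 0.0851
```

Run:
```python
from h import *
f=[]
s=st()
for i in range(6): 
    get_image('wrist'); r=read_state(); f.append([*r['force'],r['ee_pos'][0]*1000])
print(np.mean(f,0))
```

```text
t 13.72 p [0.5758 0.0097 0.0167] F [11.41  0.52 -3.43] w 0.08505887292176192 zdir 88.21 cradle [0.0594 0.0004]
R [[1.0, 0.004, 0.031], [-0.031, -0.0, 1.0], [0.004, -1.0, 0.0]]
[ 1.11666377e+01  1.77624211e-01 -2.91193239e+00  5.75772258e+02]
```

Emit:
jog_arm([
  {"x":-0.03,"y":0,"z":0,"twist":0,"claw":8.5},
  {"x":-0.06,"y":0,"z":0,"twist":0,"claw":8.5},
  {"x":-0.06,"y":0,"z":0,"twist":0,"claw":8.5},
  {"x":-0.06,"y":0,"z":0,"twist":0,"claw":8.5},
  {"x":-0.06,"y":0,"z":0,"twist":0,"claw":8.5},
  {"x":-0.06,"y":0,"z":0,"twist":0,"claw":8.5},
  {"x":-0.06,"y":0,"z":0,"twist":0,"claw":8.5},
  {"x":-0.06,"y":0,"z":0,"twist":0,"claw":8.5},
])

```text
clock: 14.68
ee_pos: [0.5754, 0.0097, 0.0168]
eef_rot: [0.707, -0.009, 0.013, -0.707]
force: [12.3, 1.0, -2.6]
gripper_width: 0.085
```

Run:
```python
from h import *
f=[]
s=st()
for i in range(6): 
    get_image('scene'); r=read_state(); f.append([*r['force'],r['ee_pos'][0]*1000])
print(np.mean(f,0))
d=shot('scene','scene6'); cv2.imwrite('pics/s6c.png',cv2.resize(d['img'][150:260,180:350],None,fx=4.5,fy=4.5,interpolation=cv2.INTER_CUBIC))
```

```text
t 14.68 p [0.5754 0.0097 0.0168] F [12.3   0.97 -2.62] w 0.08499709948521039 zdir 88.21 cradle [0.059  0.0003]
R [[0.999, 0.005, 0.031], [-0.031, -0.0, 1.0], [0.005, -1.0, 0.0]]
[ 1.17172833e+01  5.22714968e-01 -3.45118752e+00  5.75374651e+02]
```

View pics/s6c.png

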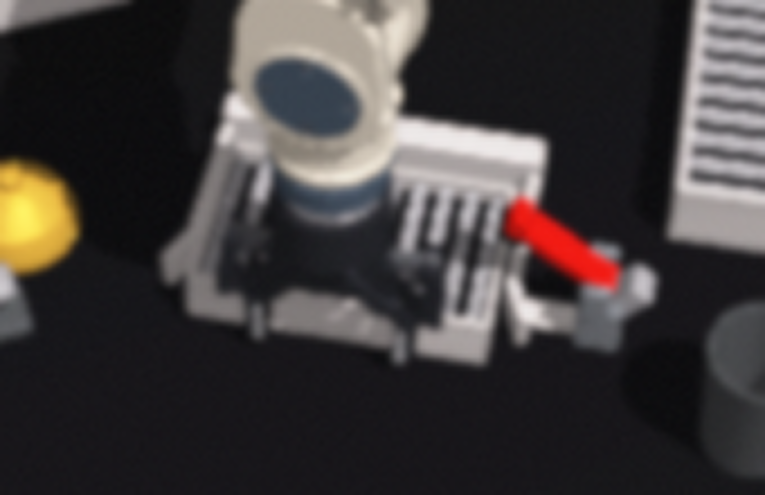

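The tray sits square in the cradle, both fingers behind its lip, estimated buffer load 6–7.5 N (4–5 mm). Now I back off and rise.

Emit:
jog_arm([
  {"x":0.1,"y":0,"z":0,"twist":0,"claw":8.5},
  {"x":0.2,"y":0,"z":0,"twist":0,"claw":8.5},
  {"x":0.4,"y":0,"z":0,"twist":0,"claw":8.5},
  {"x":0.8,"y":0,"z":0,"twist":0,"claw":8.5},
  {"x":1.4,"y":0,"z":0,"twist":0,"claw":8.5},
  {"x":2,"y":0,"z":0,"twist":0,"claw":8.5},
  {"x":2,"y":-1,"z":0,"twist":0,"claw":8.5},
  {"x":2,"y":-2,"z":0,"twist":0,"claw":8.5},
])

```text
clock: 15.7
ee_pos: [0.5925, 0.0094, 0.0363]
eef_rot: [-0.707, 0.012, -0.01, 0.707]
force: [-0.2, -0.1, 0.2]
gripper_width: 0.085
```

Emit:
jog_arm([
  {"x":0,"y":-2,"z":0,"twist":0,"claw":8.5},
  {"x":0,"y":-4,"z":0,"twist":0,"claw":8.5},
  {"x":0,"y":-7,"z":0,"twist":0,"claw":8.5},
  {"x":1,"y":-10,"z":0,"twist":0,"claw":0},
  {"x":3,"y":-13,"z":0,"twist":0,"claw":0},
  {"x":5,"y":-15,"z":0,"twist":0,"claw":0},
  {"x":6,"y":-16,"z":0,"twist":0,"claw":0},
  {"x":6,"y":-16,"z":0,"twist":0,"claw":0},
])

```text
clock: 16.37
ee_pos: [0.6549, 0.0072, 0.1999]
eef_rot: [0.707, -0.009, 0.013, -0.707]
force: [-0.4, -0.2, -0.0]
gripper_width: 0.0249
```

Run:
```python
from h import *
st()
shot('wrist','wrist7');d=shot('top','top7');e=shot('scene','scene7')
a=cv2.resize(d['img'][130:250,170:310],None,fx=4,fy=4,interpolation=cv2.INTER_CUBIC);cv2.imwrite('pics/top7c.png',a)
cv2.imwrite('pics/s7c.png',cv2.resize(e['img'][150:260,180:350],None,fx=4.5,fy=4.5,interpolation=cv2.INTER_CUBIC))
```

```text
t 16.37 p [0.6549 0.0072 0.1999] F [-0.45 -0.21 -0.03] w 0.02494022891318466 zdir 88.23 cradle [0.1386 0.0003]
R [[1.0, 0.005, 0.031], [-0.031, -0.001, 1.0], [0.005, -1.0, -0.001]]
```

View pics/wrist7.png

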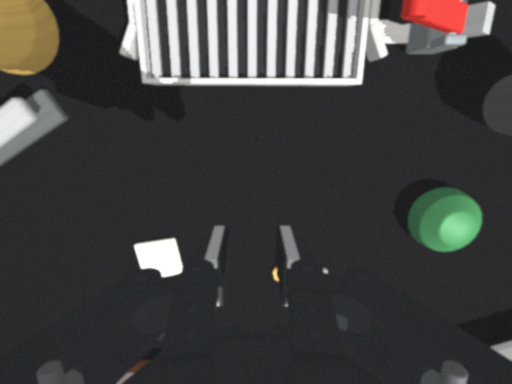

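View pics/top7c.png

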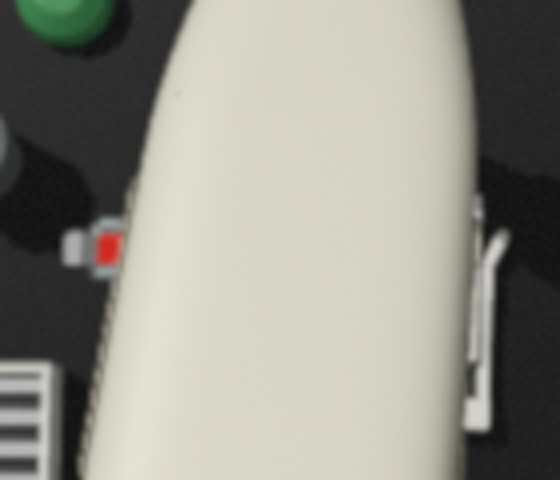

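View pics/s7c.png

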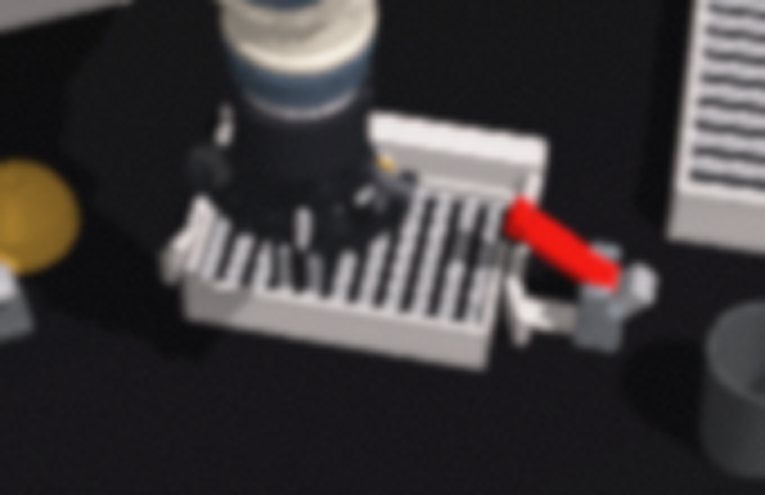

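The wrist view shows the tray's far lip at row ~82 (columns 145–362), square between the flared guides, with the raised red clamp at (435,12). I'll measure the tray and clamp tip.

Run:
```python
from h import *
d=np.load('wrist7.npz')
for u,v in [(145,81),(362,83)]:
    p=world(d,u,v,.04); print(p.round(4),w2c(p).round(4))
for tag in ['top0','scene7']:
    d=np.load(tag+'.npz');im=d['img'].astype(int);zm=d['z_map'];v,u=np.mgrid[0:384,0:512]
    m=(im[...,2]>120)&(im[...,1]<70)&(im[...,0]<70)&(zm>0)
    W=(np.stack([u,v,np.ones_like(u)],-1)@np.linalg.inv(d['K']).T*zm[...,None]-d['t'])@d['R']
    w=W[m]; c=np.array([[*w2c(q),q[2]] for q in w]); c=c[(abs(c[:,0])<.05)&(c[:,1]>.05)&(c[:,1]<.25)]
    o=c[np.argsort(c[:,1])]; print(tag,len(c),o[::max(1,len(o)//18)].round(4).tolist())
c=lambda th:(165-75.24*np.cos(.7798-th),50+75.24*np.sin(.7798-th))
for th in (0,.05,.1,.15,.3,.5,.7): print(th,np.round(c(th),1))
```

```text
[ 0.5625 -0.0878  0.04  ] [ 0.0491 -0.0975]
[0.5705 0.1105 0.04  ] [0.051  0.1009]
top0 165 [[0.0041, 0.1027, 0.105], [0.0067, 0.1056, 0.1055], [0.0058, 0.1104, 0.1126], [-0.0045, 0.1164, 0.1032], [0.0097, 0.1201, 0.0989], [0.0073, 0.1233, 0.0944], [-0.0012, 0.1286, 0.0936], [0.0075, 0.1322, 0.0893], [0.0022, 0.1353, 0.0847], [0.005, 0.1383, 0.0845], [0.0055, 0.1418, 0.0786], [0.0222, 0.1458, 0.001], [0.0223, 0.149, -0.0011], [0.022, 0.1518, 0.0011], [0.0196, 0.155, 0.0227], [-0.0082, 0.1598, 0.0661], [-0.005, 0.1635, 0.0613], [0.0098, 0.1677, 0.0561], [0.0038, 0.1732, 0.0562]]
scene7 191 [[-0.0085, 0.1038, 0.0963], [0.0128, 0.1093, 0.1099], [-0.0067, 0.1123, 0.1051], [0.0001, 0.1159, 0.1097], [0.0122, 0.1188, 0.0933], [0.013, 0.122, 0.0906], [0.0006, 0.1257, 0.0946], [0.0006, 0.1288, 0.0908], [0.0024, 0.1325, 0.0848], [0.0084, 0.1363, 0.084], [0.0116, 0.1396, 0.0842], [-0.0044, 0.1432, 0.0837], [-0.0047, 0.1464, 0.0796], [0.0142, 0.1497, 0.0714], [-0.0002, 0.1534, 0.0729], [0.0016, 0.1571, 0.0668], [0.0108, 0.1614, 0.0654], [0.0012, 0.1661, 0.0638], [-0.0051, 0.1717, 0.0574], [-0.0081, 0.1779, 0.0505]]
0 [111.5 102.9]
0.05 [108.9 100.2]
0.1 [106.5  97.3]
0.15 [104.2  94.3]
0.3 [98.3 84.7]
0.5 [92.7 70.8]
0.7 [90. 56.]
```

Run:
```python
from h import *
p=c2w(.002,.109);print(p,plan([*p,.16]))
```

```text
[0.5217775  0.12008564] [-13.33   3.6   10.84]
```

Emit:
jog_arm([
  {"x":-2,"y":0,"z":1.5,"twist":0,"claw":0},
  {"x":-4,"y":0,"z":3.2,"twist":0,"claw":0},
  {"x":-6.5,"y":0,"z":5.2,"twist":0,"claw":0},
  {"x":-9,"y":0.5,"z":7.2,"twist":0,"claw":0},
  {"x":-11.5,"y":1.5,"z":9.2,"twist":0,"claw":0},
  {"x":-13,"y":2.8,"z":10.5,"twist":0,"claw":0},
  {"x":-13.3,"y":3.6,"z":10.8,"twist":0,"claw":0},
  {"x":-13.3,"y":3.6,"z":10.8,"twist":0,"claw":0},
])

```text
clock: 17.18
ee_pos: [0.5205, 0.1202, 0.1586]
eef_rot: [0.707, -0.012, 0.009, -0.707]
force: [0.4, 0.3, -0.3]
gripper_width: -0.0001
```

Run:
```python
from h import *
st()
e=shot('scene','scene8'); shot('wrist','wrist8')
cv2.imwrite('pics/s8c.png',cv2.resize(e['img'][100:260,180:350],None,fx=3.7,fy=3.7,interpolation=cv2.INTER_CUBIC))
d=np.load('wrist8.npz');s=read_state()
zm=d['z_map'];v,u=np.mgrid[0:384,0:512]
W=(np.stack([u,v,np.ones_like(u)],-1)@np.linalg.inv(d['K']).T*zm[...,None]-d['t'])@d['R']-s['ee_pos']
m=(zm>0)&(abs(W[...,0])<.02)&(abs(W[...,1])<.03)
w=W[m]
for lo in (-.03,-.02,-.01,0,.01):
    q=w[(w[:,2]>lo)&(w[:,2]<lo+.01)]
    if len(q): print(lo,len(q),q.min(0).round(3),q.max(0).round(3))
```

```text
t 17.18 p [0.5205 0.1202 0.1586] F [ 0.39  0.27 -0.34] w -9.166411170916965e-05 zdir 88.33 cradle [0.0007 0.1091]
R [[1.0, -0.004, 0.029], [-0.029, -0.0, 1.0], [-0.004, -1.0, -0.0]]
-0.02 66 [-0.014 -0.01  -0.013] [-0.008  0.012 -0.01 ]
-0.01 472 [-0.014 -0.013 -0.01 ] [-0.008  0.014 -0.   ]
0 607 [-0.014 -0.013  0.   ] [-0.008  0.014  0.01 ]
0.01 603 [-0.014 -0.013  0.01 ] [0.009 0.014 0.02 ]
```

View pics/s8c.png

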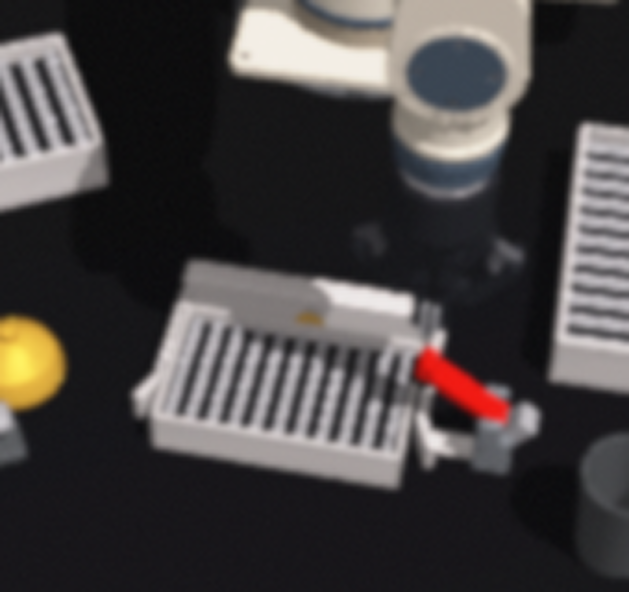

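View pics/wrist8.png

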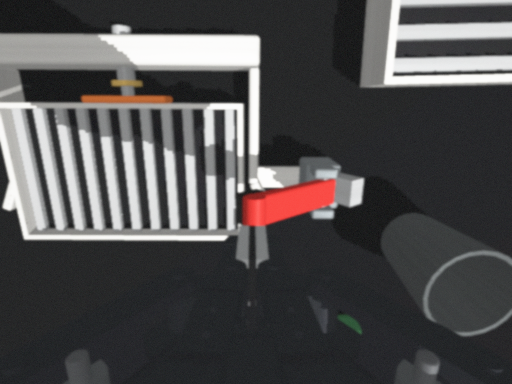

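The scene and wrist views show the tray against the orange buffer (wrist (127,99)), and the closed fingertips (wrist (252,235)) just above and behind the red clamp tip. Lowering.

Emit:
jog_arm([
  {"x":0.1,"y":0.5,"z":0,"twist":0,"claw":0},
  {"x":0.2,"y":1,"z":0,"twist":0,"claw":0},
  {"x":0.2,"y":1.5,"z":0,"twist":0,"claw":0},
  {"x":0.2,"y":2,"z":0,"twist":0,"claw":0},
  {"x":0.2,"y":2.4,"z":0,"twist":0,"claw":0},
  {"x":0.2,"y":2.6,"z":0,"twist":0,"claw":0},
  {"x":0.2,"y":2.6,"z":0,"twist":0,"claw":0},
  {"x":0.2,"y":2.6,"z":0,"twist":0,"claw":0},
])

```text
clock: 17.95
ee_pos: [0.5251, 0.1194, 0.1342]
eef_rot: [0.707, -0.011, 0.011, -0.707]
force: [-0.3, 0.1, 0.8]
gripper_width: -0.0003
```

Run:
```python
from h import *
s=st()
y0,z0=w2c(s['ee_pos'])[1]*1000,s['ee_pos'][2]*1000
for th in (0,.05,.1,.15,.2,.25,.3,.35,.4,.45,.5,.55,.6,.65,.7,.707):
    y=165-75.24*np.cos(.7798-th);z=50+75.24*np.sin(.7798-th)+24
    print(th,'toolz cm',round((y-y0)/10,2),'tooly cm',round((z0-z)/10,2))
```

```text
t 17.95 p [0.5251 0.1194 0.1342] F [-0.26  0.14  0.81] w -0.00027634989630105617 zdir 88.23 cradle [0.0054 0.1085]
R [[1.0, -0.0, 0.031], [-0.031, -0.0, 1.0], [-0.0, -1.0, -0.0]]
0 toolz cm 0.3 tooly cm 0.73
0.05 toolz cm 0.05 tooly cm 1.01
0.1 toolz cm -0.2 tooly cm 1.29
0.15 toolz cm -0.43 tooly cm 1.59
0.2 toolz cm -0.64 tooly cm 1.9
0.25 toolz cm -0.84 tooly cm 2.22
0.3 toolz cm -1.02 tooly cm 2.55
0.35 toolz cm -1.19 tooly cm 2.89
0.4 toolz cm -1.33 tooly cm 3.23
0.45 toolz cm -1.46 tooly cm 3.59
0.5 toolz cm -1.58 tooly cm 3.94
0.55 toolz cm -1.67 tooly cm 4.31
0.6 toolz cm -1.75 tooly cm 4.68
0.65 toolz cm -1.81 tooly cm 5.05
0.7 toolz cm -1.85 tooly cm 5.42
0.707 toolz cm -1.85 tooly cm 5.47
```

Emit:
jog_arm([
  {"x":-0.2,"y":0.7,"z":0.2,"twist":0,"claw":0},
  {"x":-0.2,"y":1.0,"z":0.05,"twist":0,"claw":0},
  {"x":-0.2,"y":1.3,"z":-0.2,"twist":0,"claw":0},
  {"x":-0.2,"y":1.6,"z":-0.43,"twist":0,"claw":0},
  {"x":-0.2,"y":1.9,"z":-0.64,"twist":0,"claw":0},
  {"x":-0.2,"y":2.22,"z":-0.84,"twist":0,"claw":0},
  {"x":-0.2,"y":2.55,"z":-1.02,"twist":0,"claw":0},
  {"x":-0.2,"y":2.9,"z":-1.19,"twist":0,"claw":0},
])

```text
clock: 18.62
ee_pos: [0.523, 0.1072, 0.1051]
eef_rot: [0.707, -0.011, 0.011, -0.707]
force: [-1.2, -2.6, 2.5]
gripper_width: -0.0002
```

Run:
```python
from h import *
s=st()
y0,z0=w2c(s['ee_pos'])[1]*1000,s['ee_pos'][2]*1000
for th in (.35,.4,.45,.5,.55,.6,.65,.7,.707):
    y=165-75.24*np.cos(.7798-th);z=50+75.24*np.sin(.7798-th)+24
    print(th,'toolz cm',round((y-y0)/10,2),'tooly cm',round((z0-z)/10,2))
e=shot('scene','scene9'); shot('wrist','wrist9')
cv2.imwrite('pics/s9c.png',cv2.resize(e['img'][100:260,180:350],None,fx=3.7,fy=3.7,interpolation=cv2.INTER_CUBIC))
```

```text
t 18.62 p [0.523  0.1072 0.1051] F [-1.19 -2.64  2.48] w -0.00017436171017643032 zdir 88.21 cradle [0.0036 0.0961]
R [[1.0, 0.0, 0.031], [-0.031, -0.0, 1.0], [0.0, -1.0, -0.0]]
0.35 toolz cm 0.05 tooly cm -0.02
0.4 toolz cm -0.1 tooly cm 0.32
0.45 toolz cm -0.23 tooly cm 0.67
0.5 toolz cm -0.34 tooly cm 1.03
0.55 toolz cm -0.44 tooly cm 1.4
0.6 toolz cm -0.51 tooly cm 1.76
0.65 toolz cm -0.57 tooly cm 2.14
0.7 toolz cm -0.61 tooly cm 2.51
0.707 toolz cm -0.62 tooly cm 2.56
```

View pics/s9c.png

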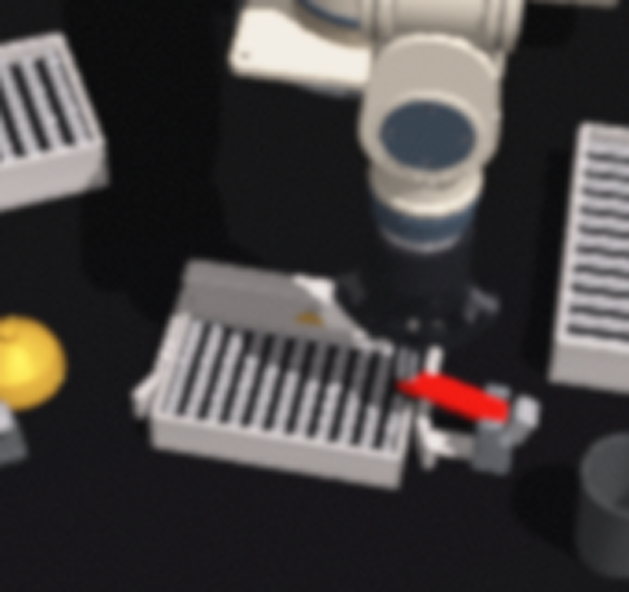

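View pics/wrist9.png

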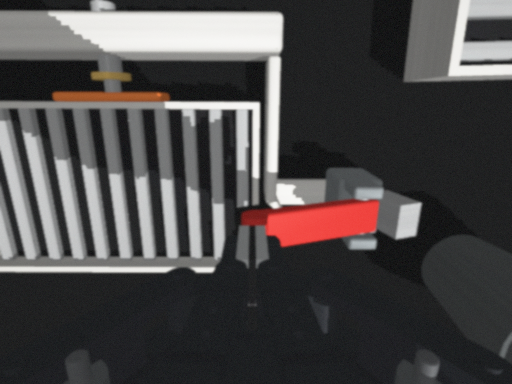

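The clamp is coming down under the fingertips (wrist (250,225)) and the tray hasn't moved. I'll finish the arc.

Emit:
jog_arm([
  {"x":0,"y":0.35,"z":-0.15,"twist":0,"claw":0},
  {"x":0,"y":0.7,"z":-0.28,"twist":0,"claw":0},
  {"x":0,"y":1.05,"z":-0.39,"twist":0,"claw":0},
  {"x":0,"y":1.4,"z":-0.48,"twist":0,"claw":0},
  {"x":0,"y":1.75,"z":-0.55,"twist":0,"claw":0},
  {"x":0,"y":2.1,"z":-0.6,"twist":0,"claw":0},
  {"x":0,"y":2.4,"z":-0.64,"twist":0,"claw":0},
  {"x":0,"y":2.5,"z":-0.64,"twist":0,"claw":0},
])

```text
clock: 19.38
ee_pos: [0.5225, 0.1012, 0.0798]
eef_rot: [-0.707, 0.011, -0.011, 0.707]
force: [-2.1, -1.6, 9.1]
gripper_width: 0.0
```

Emit:
jog_arm([
  {"x":0,"y":0.1,"z":0,"twist":0,"claw":0},
  {"x":0,"y":0.15,"z":0,"twist":0,"claw":0},
  {"x":0,"y":0.2,"z":0,"twist":0,"claw":0},
  {"x":0,"y":0.2,"z":0,"twist":0,"claw":0},
  {"x":0,"y":0.2,"z":0,"twist":0,"claw":0},
  {"x":0,"y":0.2,"z":0,"twist":0,"claw":0},
  {"x":0,"y":0.2,"z":0,"twist":0,"claw":0},
  {"x":0,"y":0.2,"z":0,"twist":0,"claw":0},
])

```text
clock: 20.05
ee_pos: [0.5225, 0.1012, 0.0796]
eef_rot: [0.707, -0.01, 0.011, -0.707]
force: [-5.1, -2.6, 17.8]
gripper_width: -0.0
```

Run:
```python
from h import *
s=st()
print('tip z-bar 7',s['ee_pos'][2]-.024)
e=shot('scene','scene10'); shot('wrist','wrist10')
cv2.imwrite('pics/s10c.png',cv2.resize(e['img'][100:260,180:350],None,fx=3.7,fy=3.7,interpolation=cv2.INTER_CUBIC))
```

```text
t 20.05 p [0.5225 0.1012 0.0796] F [-5.07 -2.58 17.84] w -1.0098578101020448e-05 zdir 88.23 cradle [0.0033 0.0902]
R [[1.0, 0.001, 0.031], [-0.031, -0.0, 1.0], [0.001, -1.0, -0.0]]
tip z-bar 7 0.05558209892678243
```

View pics/s10c.png

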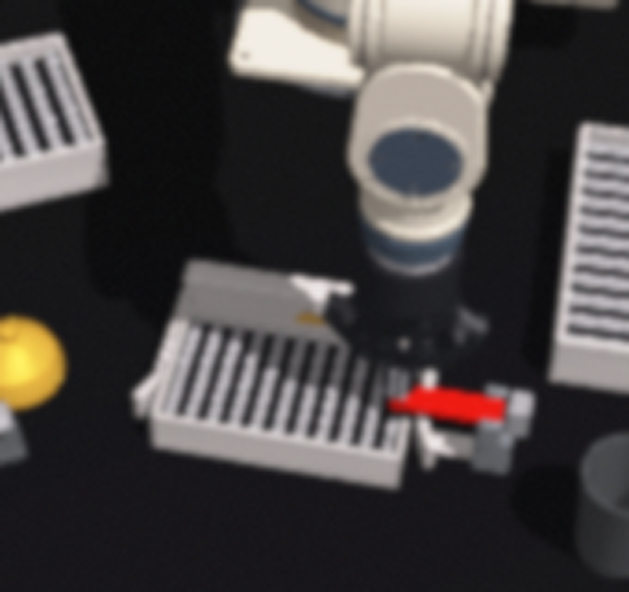

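View pics/wrist10.png

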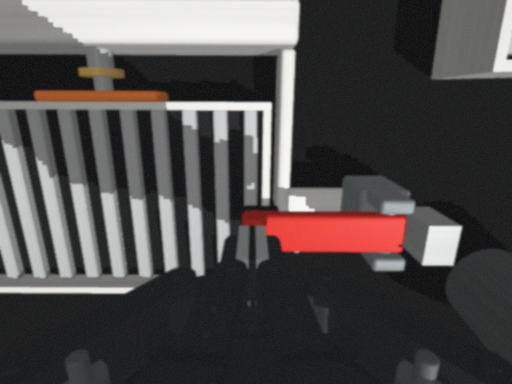

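The clamp is level on its end stop (17.8 N, tip centre 55.6 mm high against 56 expected), and the tray still bears on the buffer. Lifting off.

Emit:
jog_arm([
  {"x":0,"y":-0.2,"z":0,"twist":0,"claw":0},
  {"x":0,"y":-0.5,"z":0,"twist":0,"claw":0},
  {"x":0,"y":-1.5,"z":0,"twist":0,"claw":0},
  {"x":0,"y":-3,"z":0,"twist":0,"claw":0},
  {"x":0,"y":-5,"z":0,"twist":0,"claw":0},
  {"x":0,"y":-8,"z":0,"twist":0,"claw":0},
  {"x":0,"y":-11,"z":0,"twist":0,"claw":0},
  {"x":0,"y":-14,"z":0,"twist":0,"claw":0},
])

```text
clock: 20.82
ee_pos: [0.5222, 0.1014, 0.2201]
eef_rot: [-0.707, 0.011, -0.011, 0.707]
force: [1.1, -0.6, -0.1]
gripper_width: -0.0002
```

Emit:
jog_arm([
  {"x":0,"y":-1,"z":2,"twist":0,"claw":0},
  {"x":0,"y":-1,"z":5,"twist":0,"claw":0},
  {"x":0,"y":-1,"z":8,"twist":0,"claw":0},
  {"x":0,"y":-1,"z":11,"twist":0,"claw":0},
  {"x":0,"y":-1,"z":14,"twist":0,"claw":0},
  {"x":0,"y":-1,"z":17,"twist":0,"claw":0},
  {"x":0,"y":-1,"z":18,"twist":0,"claw":0},
  {"x":0,"y":-1,"z":18,"twist":0,"claw":0},
])

```text
clock: 21.48
ee_pos: [0.5277, 0.2834, 0.2282]
eef_rot: [-0.707, 0.01, -0.01, 0.707]
force: [-0.3, 0.1, 0.4]
gripper_width: 0.0001
```

Run:
```python
from h import *
st()
e=shot('scene','scene11'); d=shot('top','top11')
cv2.imwrite('pics/t11c.png',cv2.resize(d['img'][80:250,170:350],None,fx=3.5,fy=3.5,interpolation=cv2.INTER_CUBIC))
cv2.imwrite('pics/s11c.png',cv2.resize(e['img'][130:260,180:350],None,fx=4.4,fy=4.4,interpolation=cv2.INTER_CUBIC))
```

```text
t 21.48 p [0.5277 0.2834 0.2282] F [-0.31  0.13  0.35] w 9.473041989050645e-05 zdir 88.4 cradle [0.0029 0.2724]
R [[1.0, -0.0, 0.028], [-0.028, 0.0, 1.0], [-0.001, -1.0, 0.0]]
```

View pics/t11c.png

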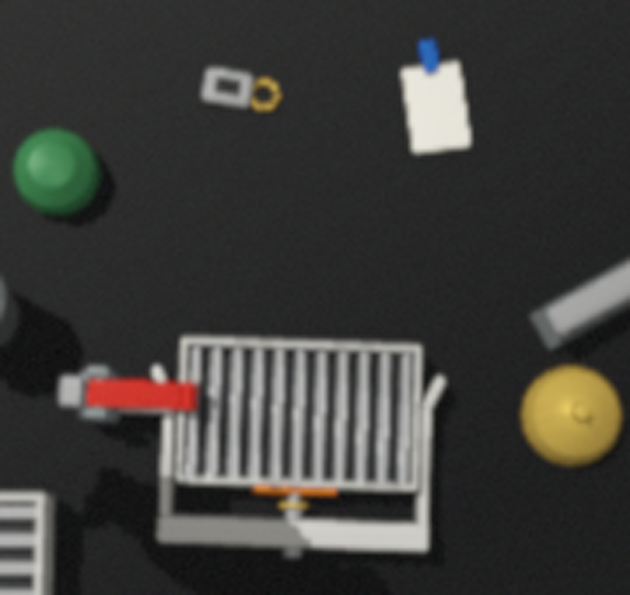

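View pics/s11c.png

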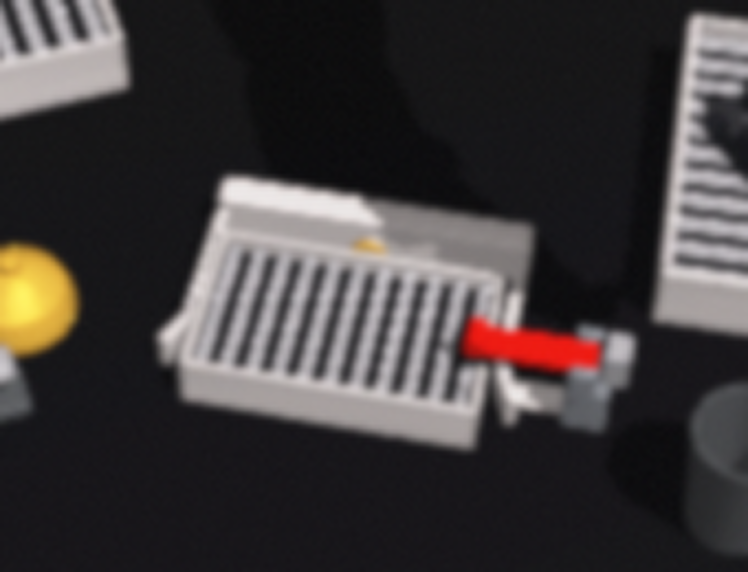

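The tray is square against the buffer (crop (295,490)), the red clamp is level on the rim, and all bystanders are where they began. One numeric check of buffer compression and angles before handing in.

Run:
```python
from h import *
r=[]
for t in('top0','top11'):
    d=np.load(t+'.npz');h=cv2.cvtColor(d['img'],cv2.COLOR_BGR2HSV)[205:230,240:270].astype(int)
    m=(h[...,0]>5)&(h[...,0]<18)&(h[...,1]>150)&(h[...,2]>80);w=m*h[...,2]; v,u=np.nonzero(m)
    vv=205+(v*w[m]).sum()/w[m].sum();uu=240+(u*w[m]).sum()/w[m].sum();p=world(d,uu,vv,.03);r.append(p);print(t,m.sum(),p.round(4))
print('compress mm',(r[0]-r[1])[0]*1000)
d=np.load('top11.npz');c=lambda u,v:world(d,170+u/3.5,80+v/3.5,.04)
P=[c(181,337),c(423,346),c(417,491),c(177,483)]
print([w2c(p).round(4).tolist() for p in P]); e=P[0]-P[1]; print('angle rel',np.arctan2(-e[0],e[1])-CY, 'centre',w2c(np.mean(P,0)))
e=np.diff([world(np.load(t+'.npz'),225/3.5+170,88/3.5+80,.01)[:2] for t in('top0','top11')],axis=0)
a,b=np.load('top0.npz')['img'].astype(int),d['img'].astype(int); print('diff fob/clip region',abs(a-b)[90:130,220:310].mean())
finish_job()
```

```text
top0 94 [0.448  0.0146 0.03  ]
top11 41 [0.4425 0.0145 0.03  ]
compress mm 5.485883824094373
[[0.051, 0.0994], [0.0498, -0.1033], [-0.0714, -0.101], [-0.071, 0.098]]
angle rel -0.006197198080237901 centre [-0.01039841 -0.001734  ]
diff fob/clip region 5.2743518518518515
the job is handed in; nothing more can be done
```

I dragged the smallest tray by its far lip into the cradle, pressed it into the orange buffer and backed off. I then pushed the red clamp down along its arc with closed fingers, lifted clear and handed the job in at about 21.6 s. No verdict was reported.

**Buffer load:** I felt contact at about −8 mm in the cradle frame. At the end of the drag the load was between 6 N (from wrist force) and 7.4 N (from about 4.9 mm of travel).

**Compression after release:** The checks disagree. The top camera puts the buffer plate 4 mm in when I read it by eye. The orange-centroid figure of 5.5 mm is probably too high, because the tray partly hides the plate. Friction should have held about 3.8 mm, if it matches the drag force I felt. All three readings mean the tray still bears on the buffer.

**Tray:** It sits square within about 0.006 rad, with its origin at x ≈ −10 mm in the cradle frame.

**Clamp:** It reached its end stop at 17.8 N with the tip centre about 56 mm high, and it stayed level on the rim after I let go.

**Bystanders:** The stapler, paperweight, desk bell, badge clip and key fob look unmoved in the final top view. The pen cup is only partly in that crop and I did not check it separately.

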